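# Load the kitchen spring scale for its check

## Robot

A 6-joint arm with a two-finger parallel gripper is mounted at the origin on the work surface. World frame = base frame: x ahead of the robot, y to its left, z up, the work surface at z = 0. Lengths are in mm, angles in rad, forces in N, time in s.
With the tool pointing down it reaches from about 300 to 850 mm from the base axis. Payload 4.2 kg.
Tool frame: the origin (TCP) lies between the finger pads; the fingertips stand 25 mm ahead of it and the grasp point (between the pads) lies 6 mm ahead of it; z points along the fingers, y is the line along which they close (so a half turn about z gives the same grasp; the last joint's range is limited). The gripper opens to 91 mm and grips with 3 to 60 N. Pads are 32 mm wide; open, the fingers measure 118 mm over their backs; the gripper's body (76 mm by 178 mm) begins 60 mm behind the grasp point.
Start: joints at [-1.139, 0.32, 1.565, -0, 1.257, -0.02], TCP at [251.041, -517.319, 238.976] pointing down, gripper open.
Joint ranges: [-3.11, 3.11], [-0.84, 2.01], [0.21, 2.61], [-1.34, 4.49], [0.05, 2.63], [-2.56, 2.56]. Speed limits (rad/s): [2.57, 2.57, 3.14, 3.14, 3.14, 3.14].

## Interface

Orientations are given as a rotation vector (axis times angle).
In Python, from workcell import r gives the robot as it stands.
- The arm moves only by the tool step_arm, never from a script. Its argument "steps" is one flat list of numbers, 7 for each row, row after row: the shift along the tool's x, y, z in mm, then the turn, a rotation vector about the tool's x, y, z in rad, then the finger opening in mm, from 0 to 91.2. A call has 1 to 12 rows; each row is the pose to reach, as a shift and turn from the pose commanded when the call began, along the tool's axes at that moment; what a row does not reach only later rows make up. A row lasts 1/8 s, in which the tool goes at most 62.5 mm and 10.7 degrees, less where a joint would pass 70% of its speed; a pose out of reach is approached as far as the arm can. A call with a gripper value outside its range is refused whole. The fingers move at their own pace and stop on an object; "squeeze" is the grip in N (left out, the last holds). Time passes only in rows, so rows that repeat a pose let the fingers close. It gives the time, the measured TCP pose, the force, the opening and the grip force at its end, in the units of the state.
- r.observe(): the state, without advancing time (a new reading comes with each control period).
- r.get_image(name): name is "scene" or "top"; returns a dict with "frame" (400x640x3 uint8, red, green, blue), "z_map" (400x640 float32, mm along the optical axis (not along the pixel's ray), 0 where there is no reading), "fov_y" (degrees; the focal length in pixels is half the picture's height over the tangent of half this angle, whatever the lens; pixels are square), "cx", "cy" (the principal point, pixels), "k1" (the pictures are not rectified: a ray, as slopes to the right and down, at radius r is drawn at 1 + k1 r^2 times it, then the intrinsics apply), "origin" and "rotation" of the camera in the world. Camera axes: x right, y down, z forward; pixel columns grow to the right and rows downward; lengths in mm; the calibration is good to about 2 mm. A picture is of the moment at which its call begins.
- r.hand_in(): hands the job in; it is judged then, once.
The state is a dict: "clock": time; "qpos": joint angles; "dq": joint speeds; "effort": joint torques, N m; "ee_pos": TCP position; "orientation": TCP orientation; "contact_force": force on the tool from outside, world axes, zero at the start; "ft_torque": the same for the moment, N m; "gripper_width": finger opening in mm; "finger_force": force on a finger pad.
Only numpy, scipy, OpenCV 4.12 (cv2) and the standard library are available. Lean on these libraries where they do the work, as an engineer would, in place of code of your own. Each camera call takes 0.05 s, during which the arm holds its last target. There are 200 camera calls.

## Task

Load the kitchen spring scale for its check: first lift the blue-lidded container off the red-lidded one and stack it squarely on the green-lidded one, then stand the red-lidded container in the centre of the scale's round pan, and last stand the brass check weight in the centre of the red lid. Set things down gently so that the sprung pan is neither knocked nor pressed near the bottom of its travel, keep what you carry upright, let go of everything, and leave all other things where they are.

Things in the scene. Friction and masses are not known exactly. Their poses are not given: they have to be found in the camera images.
- scale: White spring kitchen scale, fixed: base 150 (x) by 170 (y) by 55 mm high, origin at the centre of its underside. Above it on a stem is the round steel pan, 160 mm across and 5 mm thick, flat without rim, its top 100 mm above the work surface when empty
- pan_top (a point): Centre of the pan's top face (small blue dot within a blue ring 124 mm across); goes down with the pan
- pan (a joint): How far the pan has sunk, m: 0 empty, stop at 0.032. Spring of 450 N/m, well damped (20 N s/m): slightly preloaded, so it sinks about 4 mm for the red-lidded container, 15 mm with the weight too; it sinks straight down and does not tilt
- red_tub: Red-lidded container of white plastic with a snap lid, a box 60 (its x) by 100 (its y) by 64 mm high with upright sides and flat top; origin: centre of its underside, z up. About 250 g. At the start it stands on the cork mat, under the blue-lidded one
- blue_tub: Blue-lidded container of white plastic with a snap lid, a box 60 (its x) by 100 (its y) by 64 mm high with upright sides and flat top; origin: centre of its underside, z up. About 200 g. At the start it lies on the red lid, nearly in line with it
- green_tub: Green-lidded container of white plastic with a snap lid, a box 60 (its x) by 100 (its y) by 64 mm high with upright sides and flat top; origin: centre of its underside, z up. About 250 g. Stands on the cork mat beside the red one, end to end (short sides facing) with a gap of about 15 mm
- weight: Brass 500 g check weight, upright: cylinder 44 mm across and 50 mm high, then a neck and a knob 28 mm across, 76 mm high in all; origin at the centre of its underside
- stackmat: Cork mat 170 (x) by 250 (y) by 3 mm, fixed, under the containers; origin at the centre of its underside
- prepmat: Blue vinyl mat 210 (x) by 230 (y) by 3 mm, fixed, under weight, salt pig and spice jar; origin at the centre of its underside
- salt_pig: White ceramic salt pig, 100 mm across (its slanted dark mouth reaches 63 mm out on its +x side, 55 to 100 mm up), 112 mm high, loose; leave alone. Origin at the centre of its underside
- spice_jar: Amber spice jar, 52 mm across, 95 mm high, loose; leave alone. Origin at the centre of its underside
- oil_bottle: Green oil bottle, 60 mm across, 190 mm high, loose, behind the scale; leave alone. Origin at the centre of its underside
- mug: Blue mug, 80 mm across, 92 mm high, handle on its +y side out to about 75 mm from the axis, loose; leave alone. Origin at the centre of its underside
- spatula: Orange hard silicone spatula lying flat, about 200 mm long along its x, in front of the other things, loose; leave alone
There are look-alikes about, which are no part of the job. Several things look just like the weight: the one meant starts farthest to the robot's left.

How it is judged:
By the outcome, as a careful person would: the job done as asked, in the order asked, and still so for the second after the job is handed in, with the robot touching nothing.
It also fails if it takes over 64 s, if anything falls off the work surface, if the arm or the gripper's body presses on something with over 40 N, if the wrist force passes 120 N, or if a joint passes its speed limit or range.

## Working session

There is one attempt and no reset: what is moved stays moved. The work goes in short steps, Python scripts to look and compute and a tool call to move; the robot and the scene stay as the last step left them, time stands still between calls to the robot, and variables do not carry over. Pictures are saved under pics/ and viewed, at most 10 in all, crops included, and the job is handed in when it is done.

Besides the shell and the picture viewer there is one more tool, called after ">>>" as name(argument=value, ...) on one line, values as JSON. step_arm: Moves the arm, as the interface text tells. Its arguments: {"type":"object","properties":{"steps":{"type":"array"},"squeeze":{"type":"number"}},"required":["steps"]}

```bash
mkdir -p pics; cat > h.py <<'E'
import numpy as np, cv2
from workcell import r
def K(im):
    f=im["frame"].shape[0]/2/np.tan(np.radians(im["fov_y"])/2)
    return np.array([[f,0,im["cx"]],[0,f,im["cy"]],[0,0,1.]])
def slopes(im,uv):
    return cv2.undistortPoints(np.array(uv,float).reshape(-1,1,2),K(im),np.array([im["k1"],0,0,0.])).reshape(-1,2)
def rays(im,uv):
    s=slopes(im,uv); return np.c_[s,np.ones(len(s))]@np.array(im["rotation"]).T
def plane(im,uv,z):
    d=rays(im,uv);o=np.array(im["origin"]); return o+d*((z-o[2])/d[:,2])[:,None]
def cloud(im):
    h,w=im["z_map"].shape; v,u=np.mgrid[:h,:w]
    p=np.array(im["origin"])+rays(im,np.stack([u,v],-1))*im["z_map"].reshape(-1,1)
    return p.reshape(h,w,3)
E
python3 - <<'E'
from h import *
ims={n:r.get_image(n) for n in("scene","top")}
import pickle;pickle.dump(ims,open("im0.pkl","wb"))
for n,i in ims.items():
    cv2.imwrite(f"pics/{n}0.png",i["frame"][...,::-1]); print(n,i["fov_y"],i["cx"],i["cy"],i["k1"],i["origin"],i["rotation"])
print(r.observe())
E
```

```text
scene 42.18403131754047 320.4322274954016 200.9967547468128 -0.06595745860840012 [1496.69456178 -217.03125918  972.48176547] [-1.86867808 -1.49760063  0.67654712]
top 53.23264671026254 322.4342692341287 195.38001483361987 0.01808869636242732 [421.90558393  15.52448908 999.37768677] [-2.15723826  2.17673421 -0.10655795]
{'clock': 0.1, 'qpos': array([-1.13901971e+00,  3.20241736e-01,  1.56552707e+00,  2.54156407e-05,
        1.25739564e+00, -2.00174665e-02]), 'dq': array([ 1.09213217e-03, -6.07909185e-04, -1.79348061e-03, -1.75239776e-03,
        4.70790207e-04,  4.57699022e-05]), 'effort': array([ 1.10839886e-03, -4.13332093e+01, -2.32509416e+01,  7.28879892e-02,
        4.21626563e-02, -6.48973355e-05]), 'ee_pos': array([ 250.86556658, -516.94690994,  238.20804604]), 'orientation': array([-3.06027444e+00, -7.03298380e-01,  4.67329263e-04]), 'contact_force': array([-0.48180691, -0.62037591, -0.73605555]), 'ft_torque': array([ 0.05565168, -0.02698241,  0.01889941]), 'finger_force': 0.0, 'gripper_width': 91.2846732683932}
```

View pics/scene0.png

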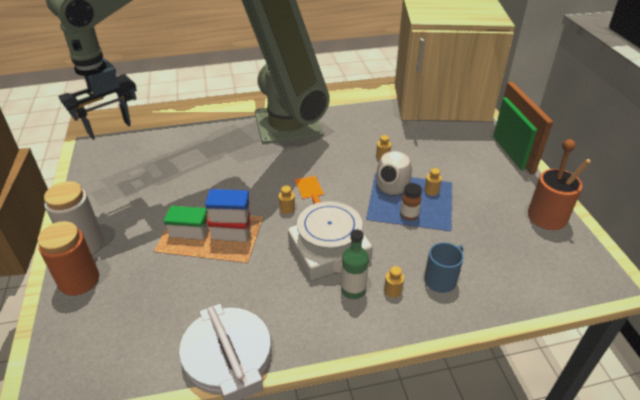

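View pics/top0.png

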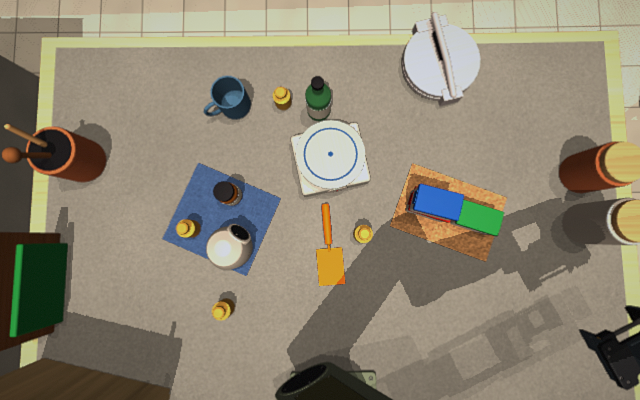

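The scene view shows the blue tub on red at (228,215), the green tub at (186,222), the scale pan at (330,222), and the mat with the salt pig, jar and one weight at right. In the top view blue is at (439,203), green at (481,214) and the pan dot at (330,154).

Four brass weights appear in the top view, at (185,228), (221,310), (282,97) and (363,233). The top image's left is the robot's left (+y), so (185,228), on the blue mat, fits. I'll confirm it in a crop.

```bash
sed -i 's/@np.array(im\["rotation"\]).T/@cv2.Rodrigues(np.array(im["rotation"],float))[0].T/' h.py
cat >> h.py <<'E'
def mask(im,name):
    H=cv2.cvtColor(im["frame"],cv2.COLOR_RGB2HSV); h,s,v=[H[...,i].astype(int) for i in range(3)]
    return {"blue":(h>105)&(h<125)&(s>190)&(v>90),"green":(h>50)&(h<75)&(s>170)&(v>80),"red":((h<6)|(h>174))&(s>170)&(v>70),
     "brass":(h>14)&(h<26)&(s>140)&(v>120)}[name].astype(np.uint8)
def comps(im,name,lo=40):
    n,L,st,c=cv2.connectedComponentsWithStats(mask(im,name)); return [(st[i],c[i],L==i) for i in range(1,n) if st[i][4]>lo]
def tri(a,ua,b,ub):
    A,B=rays(a,[ua])[0],rays(b,[ub])[0];A/=np.linalg.norm(A);B/=np.linalg.norm(B)
    oa,ob=np.array(a["origin"]),np.array(b["origin"])
    t=np.linalg.lstsq(np.c_[A,-B],ob-oa,rcond=None)[0]; p,q=oa+A*t[0],ob+B*t[1]; return (p+q)/2,np.linalg.norm(p-q)
def lid(im,m,z):
    # rectangle of a lid mask cast on plane z: centre, size, angle of long axis
    c=max(cv2.findContours(m.astype(np.uint8),cv2.RETR_EXTERNAL,cv2.CHAIN_APPROX_NONE)[0],key=cv2.contourArea)
    p=plane(im,c.reshape(-1,2),z)[:,:2].astype(np.float32)
    b=cv2.boxPoints(cv2.minAreaRect(p)); e=[b[1]-b[0],b[2]-b[1]]; l=max(e,key=np.linalg.norm)
    return b.mean(0),sorted(np.linalg.norm(x) for x in e),np.degrees(np.arctan2(l[1],l[0]))%180
E
python3 - <<'E'
from h import *
import pickle;ims=pickle.load(open("im0.pkl","rb"))
C={n:cloud(i) for n,i in ims.items()}
for n,i in ims.items():
  for col in("blue","green","red","brass"):
    for st,c,m in comps(i,col,25):
      P=C[n][m]; print(n,col,st,c.round(1),"med",np.median(P,0).round(1),"zmax%.1f zmin%.1f"%(np.percentile(P[:,2],95),P[:,2].min()))
t=ims["top"]
for col,zs in(("blue",(128,131,134)),("green",(64,67,70))):
  st,c,m=max(comps(t,col),key=lambda k:k[0][4])
  for z in zs: print(col,z,lid(t,m,z))
print("pan",tri(t,(330.5,154),ims["scene"],(329.5,222.5)))
w=t["frame"][190:290,140:290]; cv2.imwrite("pics/w.png",cv2.resize(w,None,fx=5,fy=5,interpolation=2)[...,::-1])
E
```

```text
scene blue [208 191  39  14 369] [224.4 197.1] med [ 498.6 -241.8  130.7] zmax133.9 zmin123.0
scene green [505  99  30  31  78] [520.  114.4] med [332.  656.5 149. ] zmax151.7 zmin144.6
scene green [165 207  40  16 498] [184.8 214.8] med [ 473.3 -346.3   67.9] zmax71.1 zmin60.6
scene red [207 220  39   8 125] [226.2 224.6] med [ 526.3 -245.6   63.5] zmax68.5 zmin54.7
scene brass [378 136  13  18 128] [383.8 143.7] med [267.7 254.2  51.4] zmax75.7 zmin28.7
scene brass [  8 159  16  23  75] [ 14.3 169.5] med [ -554.1 -1164.3  -417.3] zmax-412.0 zmin-431.5
scene brass [427 169  14  25 189] [433.6 179.7] med [462.3 339.5  52.9] zmax79.1 zmin8.1
scene brass [297 176  27  27 430] [309.6 187.6] med [361.1   4.1   4. ] zmax19.4 zmin-3.6
scene brass [279 186  15  27 217] [285.9 197. ] med [442.8 -79.4  51.9] zmax76.1 zmin-0.6
scene brass [  0 195   6  11  26] [  2.  199.3] med [ -344.2 -1172.5  -418.3] zmax-412.7 zmin-427.0
scene brass [386 267  18  30 309] [394.2 279.6] med [783.3 113.8  51.8] zmax77.4 zmin4.9
top blue [ 414  184   49   37 1149] [438.9 201.8] med [ 494.4 -234.9  130.8] zmax1
[... 1514 characters left out ...]
87564, -232.92644], dtype=float32), [np.float32(57.764526), np.float32(100.42118)], np.float32(74.59628))
blue 134 (array([ 494.62354, -232.06812], dtype=float32), [np.float32(57.565033), np.float32(100.07426)], np.float32(74.59625))
green 64 (array([ 462.80054, -346.92795], dtype=float32), [np.float32(57.57465), np.float32(97.77779)], np.float32(71.587746))
green 67 (array([ 462.6694 , -345.76544], dtype=float32), [np.float32(57.39002), np.float32(97.46425)], np.float32(71.58776))
green 70 (array([ 462.53815, -344.60297], dtype=float32), [np.float32(57.205326), np.float32(97.15064)], np.float32(71.58777))
pan (array([610.18288983,   0.98743826,  97.3177332 ]), np.float64(3.297611424068177))
```

View pics/w.png

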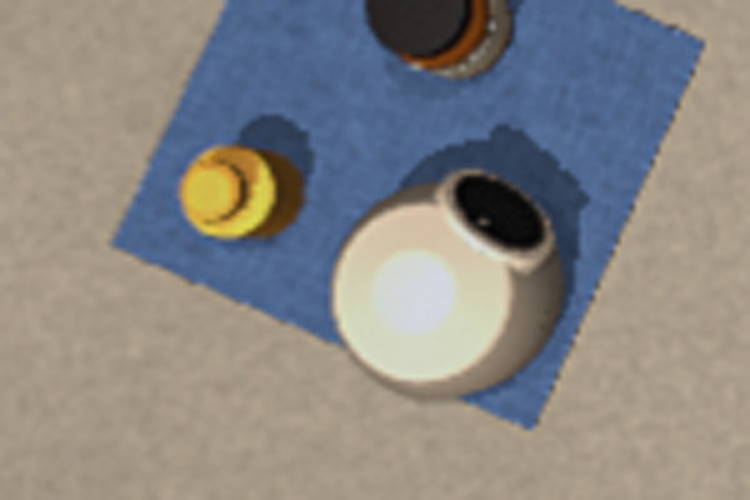

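The crop shows the brass weight at the mat's left edge, (185,228) in the full image, with the salt pig to its lower right and the jar to its upper right. It is the leftmost of the four, so it is the one meant. Next I plan the blue grasp.

```bash
cat >> h.py <<'E'
def plan(x,y,z,yaw=None):
    """shift/turn (tool axes) from the present pose to world TCP x,y,z with tool-y at yaw deg (mod 180)"""
    s=r.observe(); R=cv2.Rodrigues(np.array(s["orientation"]))[0]; y0=np.degrees(np.arctan2(R[1,1],R[0,1]))
    d=R.T@(np.array([x,y,z])-s["ee_pos"]); t=0 if yaw is None else (yaw-y0+90)%180-90
    print("shift",d.round(1),"turn rz %.3f"%-np.radians(t),"| at",s["ee_pos"].round(1),"yaw %.2f"%y0,"tilt",R[:2,2].round(4),"q",s["qpos"].round(2))
E
python3 - <<'E'
from h import *
import pickle;ims=pickle.load(open("im0.pkl","rb")); s=ims["scene"]
for col,z in(("blue",131),("green",67)):
  st,c,m=max([k for k in comps(s,col) if k[1][0]<300],key=lambda k:k[0][4]); print(col,lid(s,m,z))
C=cloud(ims["top"]); 
for n,(u,v) in dict(jar=(227,193),pig=(229,248),bottle=(318,83),mug=(228,97)).items(): print(n,C[v,u].round(0))
plan(495,-233,180,-15.4); plan(495,-233,117,-15.4)
E
```

```text
blue (array([ 501.26343, -234.0787 ], dtype=float32), [np.float32(49.180534), np.float32(91.24708)], np.float32(74.27848))
green (array([ 471.66272, -346.048  ], dtype=float32), [np.float32(54.124172), np.float32(93.72091)], np.float32(71.32171))
jar [522. 236.  97.]
pig [398. 225. 115.]
bottle [743.  26. 188.]
mug [780. 259.   5.]
shift [ 343.6 -148.8   58.5] turn rz -0.850 | at [ 250.9 -516.9  238.2] yaw -64.11 tilt [-0.0006  0.0014] q [-1.14  0.32  1.57  0.    1.26 -0.02]
shift [ 343.6 -148.7  121.5] turn rz -0.850 | at [ 250.9 -516.9  238.2] yaw -64.11 tilt [-0.0006  0.0014] q [-1.14  0.32  1.57  0.    1.26 -0.02]
```

>>> step_arm(steps=[50,-20,0,0,0,-0.13,91,100,-43,0,0,0,-0.28,91,150,-65,0,0,0,-0.43,91,200,-87,0,0,0,-0.58,91,250,-108,0,0,0,-0.72,91,300,-130,10,0,0,-0.85,91,344,-149,40,0,0,-0.85,91,344,-149,60,0,0,-0.85,91,344,-149,60,0,0,-0.85,91], squeeze=20)

```text
clock: 1.23
ee_pos: [494.6, -232.0, 177.1]
orientation: [-2.495, -1.902, 0.004]
contact_force: [0.0, 0.0, 0.1]
gripper_width: 91.1
finger_force: 0.0
```

```bash
python3 -c "
from h import *
plan(495,-233,117,-15.4)"
```

```text
shift [-0.9  0.9 60.1] turn rz 0.001 | at [ 494.6 -232.   177.1] yaw -15.34 tilt [-0.0043  0.0019] q [-0.46  0.32  1.72 -0.    1.1  -0.19]
```

>>> step_arm(steps=[-1,1,30,0,0,0,91,-1,1,55,0,0,0,91,-1,1,60,0,0,0,91,-1,1,60,0,0,0,40,-1,1,60,0,0,0,40,-1,1,60,0,0,0,40,-1,1,60,0,0,0,40,-1,1,60,0,0,0,40], squeeze=20)

```text
clock: 2.22
ee_pos: [496.5, -234.5, 119.8]
orientation: [2.498, 1.903, 0.001]
contact_force: [-0.2, 1.1, 4.2]
gripper_width: 60.0
finger_force: 20.0
```

>>> step_arm(steps=[0,0,0,0,0,0,40,0,0,-4,0,0,0,40,0,0,-15,0,0,0,40,0,0,-45,0,0,0,40,0,0,-80,0,0,0,40,30,0,-110,0,0,0,40,80,0,-120,0,0,0,40,130,0,-120,0,0,0,40,160,0,-120,0,0,0,40,170,0,-120,0,0,0,40,170,0,-120,0,0,0,40,170,0,-120,0,0,0,40])

```text
clock: 3.72
ee_pos: [541.1, -71.4, 238.9]
orientation: [2.5, 1.902, -0.001]
contact_force: [-0.5, -0.2, -1.7]
gripper_width: 60.0
finger_force: 20.0
```

```bash
python3 - <<'E'
from h import *
import pickle
t=r.get_image("top");s=r.get_image("scene");pickle.dump((t,s),open("im1.pkl","wb"))
C=cloud(t)
for col in("green","red"):
  for st,c,m in comps(t,col,200): print(col,st,C[m].mean(0).round(1),lid(t,m,67))
cv2.imwrite("pics/1.png",np.hstack([cv2.resize(i["frame"],(400,250)) for i in(t,s)])[...,::-1])
plan(495,-233,200,-15.4)
E
```

```text
green [461 200  42  36 981] [ 462.4 -346.9   70.7] (array([ 462.6424 , -345.65582], dtype=float32), [np.float32(57.530468), np.float32(97.354065)], np.float32(71.93794))
green [ 10 244  13  93 617] [316.4 652.6 153. ] (array([308.94452, 717.5818 ], dtype=float32), [np.float32(15.477251), np.float32(205.08134)], np.float32(0.18180922))
red [408 187  16  28 326] [ 501.9 -196.8   89.2] (array([ 505.44897, -202.72235], dtype=float32), [np.float32(33.977974), np.float32(61.555756)], np.float32(168.0206))
shift [-168.    -1.3   39. ] turn rz -0.002 | at [541.1 -71.5 239. ] yaw -15.50 tilt [-0.0001 -0.0004] q [-0.15  0.27  1.63 -0.    1.24  0.12]
```

View pics/1.png

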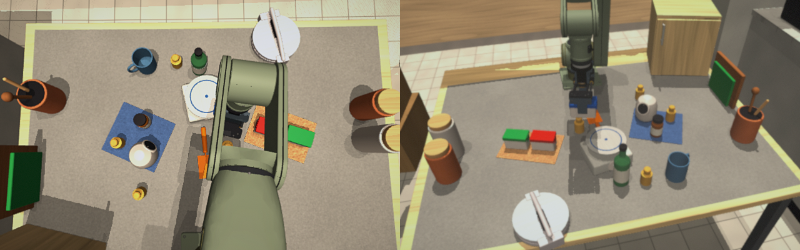

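The left half is the top view, with green at (300,137) and red partly hidden by the arm at (262,127). The right half is the scene view, with green at (516,134), red at (543,136), and blue held upright at (583,102). I'll refine the green centre and plan the placing.

```bash
python3 - <<'E'
from h import *
import pickle
ims=pickle.load(open("im0.pkl","rb"));t1,s1=pickle.load(open("im1.pkl","rb"))
def ext(im,P,z):   # top-face pixels (by depth) cast on plane z, in tub axes
    C=cloud(im); box=(abs(C[...,2]-z)<7)&(np.hypot(C[...,0]-P[0],C[...,1]-P[1])<75)
    m=cv2.morphologyEx(box.astype(np.uint8),cv2.MORPH_OPEN,np.ones((3,3))); return lid(im,m,z)
print("blue0",ext(ims["top"],(495,-233),131)); print("green1",ext(t1,(462.6,-352),67))
for im,c,z in((s1,"green",67),(s1,"red",67),(ims["scene"],"blue",131)):
  for st,cc,m in comps(im,c,100):
    if cc[0]<300: print("scene",c,lid(im,m,z),st)
plan(462.6,-346.7,250,-18.1);plan(462.6,-346.7,183,-18.1)
E
```

```text
blue0 (array([ 494.8206 , -232.90448], dtype=float32), [np.float32(60.120945), np.float32(102.369064)], np.float32(74.812065))
green1 (array([ 462.53384, -346.2334 ], dtype=float32), [np.float32(60.464584), np.float32(102.525475)], np.float32(72.436))
scene green (array([ 471.20535, -346.48026], dtype=float32), [np.float32(51.036037), np.float32(92.33213)], np.float32(73.99814)) [165 208  40  15 443]
scene red (array([ 505.99884, -236.8057 ], dtype=float32), [np.float32(64.26625), np.float32(103.807)], np.float32(71.4722)) [207 208  42  20 675]
scene blue (array([ 501.26343, -234.0787 ], dtype=float32), [np.float32(49.180534), np.float32(91.24708)], np.float32(74.27848)) [208 191  39  14 369]
shift [-286.2   -2.1  -10.9] turn rz 0.045 | at [541.1 -71.5 239. ] yaw -15.50 tilt [-0.0001 -0.0004] q [-0.15  0.27  1.63 -0.    1.24  0.12]
shift [-286.2   -2.1   56.1] turn rz 0.045 | at [541.1 -71.5 239. ] yaw -15.50 tilt [-0.0001 -0.0004] q [-0.15  0.27  1.63 -0.    1.24  0.12]
```

>>> step_arm(steps=[-30,0,0,0,0,0.0,40,-80,-1,0,0,0,0.01,40,-130,-1,0,0,0,0.02,40,-180,-2,0,0,0,0.03,40,-230,-2,0,0,0,0.04,40,-270,-2,10,0,0,0.04,40,-286,-2,40,0,0,0.04,40,-287,-2,80,0,0,0.04,40,-287,-2,95,0,0,0.04,40,-287,-2,105,0,0,0.04,40,-287,-2,105,0,0,0.04,40,-287,-2,105,0,0,0.04,40])

```text
clock: 5.32
ee_pos: [463.9, -346.9, 135.3]
orientation: [2.534, 1.852, 0.001]
contact_force: [0.9, 0.2, -1.7]
gripper_width: 59.8
finger_force: 20.0
```

```bash
python3 - <<'E'
from h import *
plan(462.3,-347.1,120,-17.8)
import pickle
t=r.get_image("top")
for st,c,m in comps(t,"red",200): print(st,lid(t,m,67))
E
```

```text
shift [-0.7 -1.5 15.2] turn rz 0.002 | at [ 463.9 -346.9  135.3] yaw -17.68 tilt [ 0.002  -0.0017] q [-0.66  0.41  1.71 -0.    1.02 -0.35]
[ 409  187   47   35 1106] (array([ 495.44977, -235.93185], dtype=float32), [np.float32(59.8454), np.float32(103.73413)], np.float32(71.88047))
```

>>> step_arm(steps=[0,-1,6,0,0,0,40,-0.5,-1.5,11,0,0,0,40,-0.5,-1.5,13,0,0,0,40,-0.5,-1.5,14,0,0,0,40,-0.5,-1.5,14,0,0,0,40])

```text
clock: 6.0
ee_pos: [461.6, -346.7, 120.0]
orientation: [2.537, 1.853, -0.0]
contact_force: [-0.8, -0.3, -2.1]
gripper_width: 60.0
finger_force: 20.0
```

>>> step_arm(steps=[0,0,1,0,0,0,40,0,0,1.5,0,0,0,40,0,0,1.5,0,0,0,40])

```text
clock: 6.38
ee_pos: [461.7, -346.7, 119.7]
orientation: [2.536, 1.852, 0.0]
contact_force: [-1.1, 0.1, 5.7]
gripper_width: 59.9
finger_force: 20.0
```

>>> step_arm(steps=[0,0,1,0,0,0,70,0,0,1,0,0,0,85,0,0,0,0,0,0,85,0,0,-20,0,0,0,85,0,0,-60,0,0,0,85,0,0,-100,0,0,0,85,50,0,-110,0,0,0,85,110,0,-110,0,0,0,85,170,0,-110,0,0,0,85,220,0,-110,0,0,0,85,220,0,-110,0,0,0,85])

```text
clock: 7.75
ee_pos: [529.2, -134.1, 228.5]
orientation: [-2.532, -1.859, -0.001]
contact_force: [-1.3, 0.1, -1.4]
gripper_width: 85.0
finger_force: 0.0
```

```bash
python3 - <<'E'
from h import *
import pickle
t=r.get_image("top");s=r.get_image("scene");pickle.dump((t,s),open("im2.pkl","wb"))
for st,c,m in comps(t,"blue",300)+comps(t,"red",200): print("top",st,cloud(t)[m].mean(0).round(1),lid(t,m,131),lid(t,m,67))
for st,c,m in comps(s,"blue",200)+comps(s,"red",200)+comps(s,"green",50): print("sc",st,lid(s,m,131),lid(s,m,67))
cv2.imwrite("pics/2.png",np.vstack([cv2.resize(t["frame"][150:290,380:540],(640,560))])[...,::-1])
cv2.imwrite("pics/2s.png",cv2.resize(s["frame"][170:270,140:280],(700,500),interpolation=2)[...,::-1])
plan(494.7,-238.5,160,-17.8)
E
```

```text
top [420 193  36  29 639] [ 485.6 -254.    70.9] (array([ 486.54727, -230.52283], dtype=float32), [np.float32(55.29111), np.float32(72.281105)], np.float32(71.7884)) (array([ 491.31152, -248.65668], dtype=float32), [np.float32(59.366116), np.float32(77.608246)], np.float32(71.78827))
sc [161 188  40  15 479] (array([ 470.0598 , -346.43097], dtype=float32), [np.float32(53.478592), np.float32(92.345894)], np.float32(72.243645)) (array([ 391.97778, -356.27264], dtype=float32), [np.float32(57.545944), np.float32(99.369385)], np.float32(72.24363))
sc [207 208  42  20 676] (array([ 575.9558 , -235.47195], dtype=float32), [np.float32(59.689423), np.float32(96.53644)], np.float32(71.86113)) (array([ 505.9278, -236.8744], dtype=float32), [np.float32(64.22923), np.float32(103.87869)], np.float32(71.861145))
sc [505  99  30  31  78] (array([301.1501, 674.678 ], dtype=float32), [np.float32(9.305522), np.float32(176.66316)], np.float32(1.3715718)) (array([210.22137, 742.49817], dtype=float32), [np.float32(10.013367), np.float32(190.09947)], np.float32(1.3715844))
shift [-106.9   -1.4   68.5] turn rz 0.003 | at [ 528.5 -137.   228.4] yaw -17.63 tilt [-0.0003 -0.0007] q [-0.27  0.28  1.65 -0.    1.21  0.03]
```

View pics/2s.png

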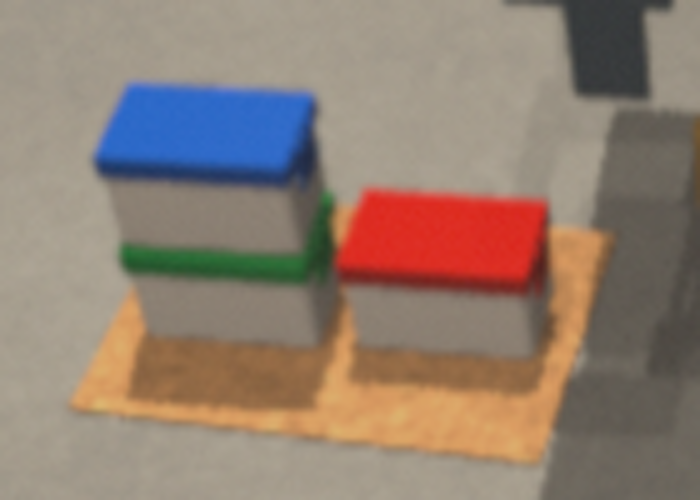

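View pics/2.png

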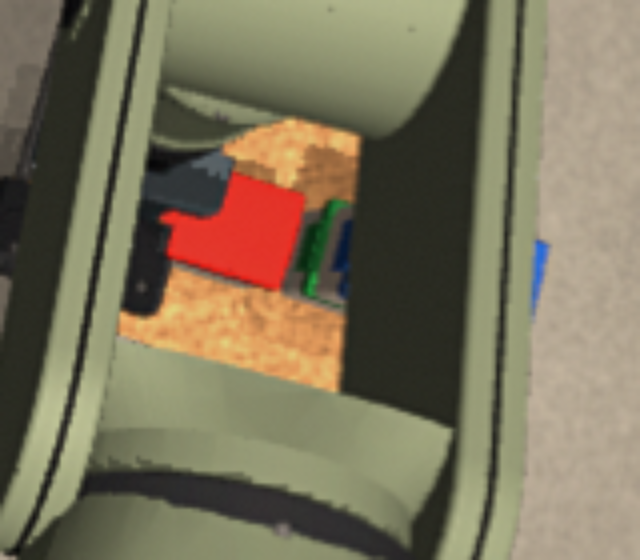

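The crop shows blue sitting squarely on green, with its front lid edge at (97–290,170) over green's at (122–310,260) and the walls in line. Red is clear at (445,240). The second crop shows the red lid (230,230) seen through the arm. Next, red.

```bash
python3 -c "
from h import *
plan(495.2,-237.8,130,-17.9);plan(495.2,-237.8,54,-17.9)"
```

```text
shift [-106.1   -1.2   98.5] turn rz 0.005 | at [ 528.5 -137.   228.4] yaw -17.63 tilt [-0.0003 -0.0007] q [-0.27  0.28  1.65 -0.    1.21  0.03]
shift [-106.    -1.2  174.5] turn rz 0.005 | at [ 528.5 -137.   228.4] yaw -17.63 tilt [-0.0003 -0.0007] q [-0.27  0.28  1.65 -0.    1.21  0.03]
```

>>> step_arm(steps=[-50,-1,0,0,0,0,91,-100,-1,20,0,0,0.005,91,-106,-1,60,0,0,0.005,91,-106,-1,100,0,0,0.005,91,-106,-1,140,0,0,0.005,91,-106,-1,165,0,0,0.005,91,-106,-1,173,0,0,0.005,91,-106,-1,173,0,0,0.005,91,-106,-1,173,0,0,0.005,91])

```text
clock: 8.98
ee_pos: [496.0, -238.5, 56.7]
orientation: [2.54, 1.845, 0.002]
contact_force: [-0.1, -0.5, -0.1]
gripper_width: 90.9
finger_force: 0.0
```

>>> step_arm(steps=[0,0,0,0,0,0,40,0,0,0,0,0,0,40,0,0,0,0,0,0,40,0,0,0,0,0,0,40,0,0,0,0,0,0,40], squeeze=20)

```text
clock: 9.6
ee_pos: [495.6, -237.7, 55.7]
orientation: [2.541, 1.846, 0.001]
contact_force: [0.1, 0.2, 1.3]
gripper_width: 60.1
finger_force: 20.0
```

>>> step_arm(steps=[0,0,-5,0,0,0,40,0,0,-20,0,0,0,40,0,0,-60,0,0,0,40,0,0,-110,0,0,0,40,0,0,-160,0,0,0,40,0,0,-195,0,0,0,40,0,0,-200,0,0,0,40,0,0,-200,0,0,0,40])

```text
clock: 10.6
ee_pos: [494.6, -237.4, 254.7]
orientation: [-2.54, -1.846, 0.001]
contact_force: [-0.0, -0.0, -2.6]
gripper_width: 60.0
finger_force: 20.0
```

```bash
python3 - <<'E'
from h import *
import pickle
ims=pickle.load(open("im0.pkl","rb"))
for n,(u,v) in(("top",(330,154)),("scene",(329,222))):
  im=ims[n]; H=cv2.cvtColor(im["frame"],cv2.COLOR_RGB2HSV)
  m=((H[...,0]>95)&(H[...,0]<130)&(H[...,1]>60)).astype(np.uint8); w=np.zeros_like(m); cv2.circle(w,(u,v),38,1,-1); m*=w
  L=cv2.connectedComponentsWithStats(m)
  for i in range(1,L[0]):
    if L[2][i][4]>4:
      ys,xs=np.where(L[1]==i)
      if L[2][i][4]>60:
        p=plane(im,np.c_[xs,ys],100)[:,:2]; A=np.c_[2*p,np.ones(len(p))]; c=np.linalg.lstsq(A,(p**2).sum(1),rcond=None)[0]
        print(n,"ring",c[:2].round(2),"R",np.sqrt(c[2]+c[0]**2+c[1]**2).round(1),len(p))
      else: print(n,"dot",L[3][i].round(2),plane(im,[L[3][i]],100).round(1))
C=cloud(ims["top"]);P=C[(np.hypot(C[...,0]-610,C[...,1])<60)];print("pan z",np.median(P[:,2]))
plan(610,0,250,-17.9)
E
```

```text
top ring [6.1041e+02 2.1000e-01] R 59.8 278
top dot [330.   153.63] [[6.101e+02 6.000e-01 1.000e+02]]
scene dot [329.  222.5] [[612.9   0.7 100. ]]
scene dot [305.8 228. ] [[619.4 -58.  100. ]]
scene dot [352.8 228.8] [[646.7  51.4 100. ]]
pan z 100.06088425712665
shift [261.4  36.4   4.6] turn rz -0.002 | at [ 494.6 -237.4  254.7] yaw -17.99 tilt [-0.0014  0.0005] q [-0.47  0.27  1.6  -0.    1.28 -0.15]
```

>>> step_arm(steps=[30,4,0,0,0,0,40,75,11,0,0,0,0,40,120,17,0,0,0,0,40,165,24,0,0,0,0,40,210,30,0,0,0,0,40,245,35,0,0,0,0,40,262,37,10,0,0,0,40,262,37,40,0,0,0,40,262,37,70,0,0,0,40,262,37,85,0,0,0,40,262,37,88,0,0,0,40,262,37,88,0,0,0,40])

```text
clock: 12.1
ee_pos: [611.8, -0.3, 167.9]
orientation: [2.541, 1.846, 0.001]
contact_force: [0.5, 0.3, -1.9]
gripper_width: 59.9
finger_force: 20.0
```

```bash
python3 -c "
from h import *
plan(611,0.4,152.7,-18)"
```

```text
shift [ 0.4 -1.  15.2] turn rz -0.000 | at [ 6.118e+02 -3.000e-01  1.679e+02] yaw -18.01 tilt [ 0.001  -0.0002] q [-0.02  0.43  1.58 -0.    1.13  0.3 ]
```

>>> step_arm(steps=[0.5,-1,5,0,0,0,40,0.5,-1,10,0,0,0,40,0.5,-1,13,0,0,0,40,0.5,-1,15,0,0,0,40,0.5,-1,16.5,0,0,0,40,0.5,-1,17.5,0,0,0,40,0.5,-1,17.5,0,0,0,40])

```text
clock: 12.98
ee_pos: [610.5, 0.9, 150.1]
orientation: [2.541, 1.847, -0.0]
contact_force: [-0.4, 0.5, -0.8]
gripper_width: 60.1
finger_force: 20.0
```

>>> step_arm(steps=[0,0,0.7,0,0,0,40,0,0,1.5,0,0,0,40,0,0,1.5,0,0,0,40,0,0,1.5,0,0,0,62,0,0,1.5,0,0,0,75,0,0,1.5,0,0,0,85,0,0,1.5,0,0,0,85,0,0,-15,0,0,0,85,0,0,-50,0,0,0,85,0,0,-90,0,0,0,85,0,0,-90,0,0,0,85])

```text
clock: 14.35
ee_pos: [612.7, 0.8, 245.0]
orientation: [2.537, 1.843, 0.012]
contact_force: [0.4, 0.5, -0.3]
gripper_width: 85.4
finger_force: 0.0
```

```bash
python3 - <<'E'
from h import *
import pickle
t=pickle.load(open("im0.pkl","rb"))["top"]; s=pickle.load(open("im0.pkl","rb"))["scene"]
# weight: knob top disc (z 79) and body ring; silhouettes in both views
C=cloud(t)
for im,n,(u,v) in((t,"top",(184,227)),(s,"scene",(433,180))):
  P=cloud(im); m=mask(im,"brass")>0; w=np.zeros(m.shape,np.uint8); cv2.circle(w,(u,v),22,1,-1); m=m&(w>0)
  for a,b in((75,85),(46,58),(10,45)):
    k=m&(P[...,2]>a)&(P[...,2]<b); ys,xs=np.where(k)
    if len(xs): p=plane(im,np.c_[xs,ys],79 if a==75 else 53 if a==46 else 28); print(n,a,len(xs),p.mean(0).round(1),p.min(0).round(1),p.max(0).round(1))
# pig and jar outlines from depth slices
for n,(x,y),z0 in(("pig",(398,225),(60,118)),("jar",(522,236),(60,100))):
  k=(C[...,2]>z0[0])&(C[...,2]<z0[1])&(np.hypot(C[...,0]-x,C[...,1]-y)<75); p=C[k]; print(n,p.min(0).round(),p.max(0).round(),p.mean(0).round())
plan(452,340,200,None)
E
```

```text
top 75 80 [444.1 342.9  79. ] [432.6 330.5  79. ] [455.6 353.7  79. ]
top 46 90 [447.7 339.7  53. ] [425.7 322.9  53. ] [465.8 361.   53. ]
scene 75 36 [454.8 342.6  79. ] [443.9 330.4  79. ] [468.7 353.1  79. ]
scene 46 85 [458.6 340.3  53. ] [433.2 321.6  53. ] [479.1 362.9  53. ]
scene 10 46 [468.8 338.3  28. ] [445.5 324.8  28. ] [487.5 366.9  28. ]
pig [349. 187.  60.] [453. 289. 117.] [401. 231.  97.]
jar [447. 215.  60.] [551. 268. 100.] [521. 241.  90.]
shift [ 272.8 -258.    43.4] turn rz -0.000 | at [612.7   0.8 245. ] yaw -17.99 tilt [ 0.0095 -0.0002] q [-0.02  0.37  1.47 -0.    1.29  0.3 ]
```

>>> step_arm(steps=[35,-33,0,0,0,-0.05,85,75,-72,0,0,0,-0.1,85,115,-111,0,0,0,-0.2,85,155,-150,0,0,0,-0.31,85,195,-189,0,0,0,-0.314,85,235,-228,0,0,0,-0.314,85,265,-257,0,0,0,-0.314,85,272,-265,30,0,0,-0.314,85,272,-265,65,0,0,-0.314,85,272,-265,65,0,0,-0.314,85])

```text
clock: 15.6
ee_pos: [440.7, 340.3, 172.3]
orientation: [-2.22, -2.221, 0.011]
contact_force: [-0.7, -1.3, -1.2]
gripper_width: 85.0
finger_force: 0.0
```

```bash
python3 - <<'E'
from h import *
import pickle
t=r.get_image("top");s=r.get_image("scene");pickle.dump((t,s),open("im3.pkl","wb"))
for im,n in((t,"top"),(s,"scene")):
  for st,c,m in comps(im,"red",150)+comps(im,"blue",200): print(n,st,lid(im,m,160),lid(im,m,131))
C=cloud(t); st,c,m=max(comps(t,"red"),key=lambda k:k[0][4]); print("lid z",np.median(C[m],0).round(1))
k=(abs(C[...,2]-160)<8)&(np.hypot(C[...,0]-611,C[...,1])<75); print(lid(t,cv2.morphologyEx(k.astype(np.uint8),cv2.MORPH_OPEN,np.ones((3,3))),160))
plan(445,342,45,0)
a=t["frame"][90:240,140:400]; b=s["frame"][120:280,270:480]
cv2.imwrite("pics/3.png",np.hstack([cv2.resize(x,(400,300),interpolation=2) for x in(a,b)])[...,::-1])
E
```

```text
top [ 305  130   51   39 1268] (array([608.24475  ,   0.8475342], dtype=float32), [np.float32(59.823067), np.float32(99.721565)], np.float32(72.10025)) (array([6.1468262e+02, 3.4048843e-01], dtype=float32), [np.float32(61.889896), np.float32(103.166916)], np.float32(72.100235))
top [ 466  199   50   37 1223] (array([ 459.33865, -331.73016], dtype=float32), [np.float32(55.64799), np.float32(96.99835)], np.float32(72.35705)) (array([ 460.63196, -343.7276 ], dtype=float32), [np.float32(57.570652), np.float32(100.3496)], np.float32(72.357025))
scene [308 196  43  21 779] (array([ 6.1788245e+02, -1.3259125e-01], dtype=float32), [np.float32(66.340294), np.float32(97.960365)], np.float32(71.93808)) (array([586.5149  ,   7.609192], dtype=float32), [np.float32(68.708084), np.float32(101.45689)], np.float32(71.93807))
scene [161 188  40  15 469] (array([ 502.39618, -341.54385], dtype=float32), [np.float32(51.802246), np.float32(90.49167)], np.float32(77.30675)) (array([ 466.90643, -345.9881 ], dtype=float32), [np.float32(53.651234), np.float32(93.72158)], np.float32(77.30682))
lid z [607.7   1.2 160.4]
(array([6.0785742e+02, 4.6863556e-01], dtype=float32), [np.float32(61.23443), np.float32(102.29864)], np.float32(71.86858))
shift [  0.5   2.  130.6] turn rz -0.000 | at [442.9 341.5 175.6] yaw -0.01 tilt [0.0004 0.0002] q [ 0.64  0.34  1.7  -0.    1.1   0.64]
```

View pics/3.png

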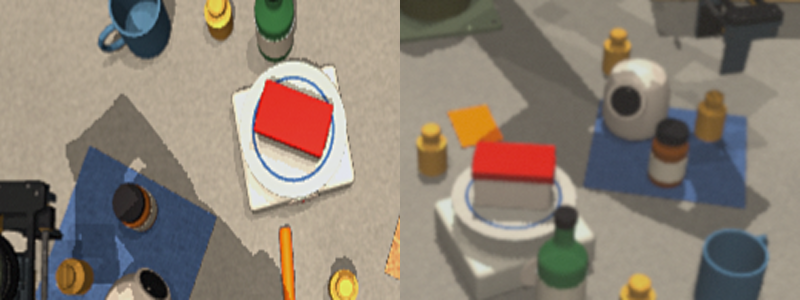

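In the left half (top view) red stands inside the blue ring at (293,118) of the crop. In the right half (scene view) it is upright on the pan at (513,175). It is within about 2 mm of centre, so I'll take the weight.

>>> step_arm(steps=[0.5,3,30,0,0,0,85,0.5,3,70,0,0,0,85,0.5,3,105,0,0,0,85,0.5,3,122,0,0,0,85,0.5,3,129,0,0,0,85,0.5,3,129,0,0,0,85,0.5,3,129,0,0,0,60,0.5,3,129,0,0,0,30,0.5,3,129,0,0,0,30,0.5,3,129,0,0,0,30,0.5,3,129,0,0,0,30], squeeze=30)

```text
clock: 17.08
ee_pos: [445.9, 342.0, 46.1]
orientation: [2.221, 2.221, 0.001]
contact_force: [0.7, 0.3, 0.5]
gripper_width: 43.2
finger_force: 30.0
```

```bash
python3 -c "
from h import *
plan(445,342,45,0)"
```

```text
shift [-0.  -0.9  1.1] turn rz 0.000 | at [445.9 342.   46.1] yaw 0.01 tilt [0.0008 0.0003] q [ 0.63  0.49  1.85 -0.    0.81  0.63]
```

>>> step_arm(steps=[0,0,-5,0,0,0,30,0,0,-20,0,0,0,30,0,0,-60,0,0,0,30,0,0,-110,0,0,0,30,0,0,-160,0,0,0,30,0,0,-205,0,0,0,30,0,0,-220,0,0,0,30,0,0,-220,0,0,0,30])

```text
clock: 18.08
ee_pos: [445.4, 341.8, 266.0]
orientation: [2.221, 2.221, 0.001]
contact_force: [-0.5, 0.4, -5.8]
gripper_width: 43.4
finger_force: 30.0
```

>>> step_arm(steps=[-25,12,0,0,0,0,30,-60,29,0,0,0,0,30,-95,46,0,0,0,0,30,-130,63,0,0,0,0,30,-165,79,0,0,0,0,30,-200,96,0,0,0,0,30,-235,113,0,0,0,0,30,-270,130,0,0,0,0,30,-305,147,0,0,0,0,30,-330,159,0,0,0,0,30,-341,164,0,0,0,0,30,-341,164,0,0,0,0,30])

```text
clock: 19.58
ee_pos: [608.9, 0.8, 264.1]
orientation: [-2.22, -2.218, 0.003]
contact_force: [0.1, 0.5, -5.2]
gripper_width: 43.4
finger_force: 30.0
```

>>> step_arm(steps=[0,0,0,0,0,0,30,0,0,0,0,0,0,30])

```text
clock: 19.82
ee_pos: [609.2, 2.0, 266.0]
orientation: [-2.22, -2.223, -0.0]
contact_force: [-0.0, 0.7, -4.7]
gripper_width: 43.1
finger_force: 30.0
```

```bash
python3 - <<'E'
from h import *
plan(610.3,0.8,203,0)
s=r.get_image("scene")
# held weight: horizontal centre of brass blob vs red lid in the scene view
for st,c,m in comps(s,"brass",30)+comps(s,"red",100):
  if 290<c[0]<370 and c[1]<215: print(st,c.round(1),cloud(s)[m].mean(0).round(1))
t=r.get_image("top")
for st,c,m in comps(t,"red",100): print("top red",st,lid(t,m,160))
E
```

```text
shift [-1.2  1.1 63. ] turn rz 0.001 | at [609.2   2.  266. ] yaw 0.08 tilt [-0.0002  0.0003] q [-0.02  0.36  1.44  0.    1.35 -0.02]
[296 176  23  22 364] [307.7 186.3] [357.   -1.6   6.9]
[309 196  42  21 742] [329.6 206.1] [621.9  -0.8 162. ]
```

>>> step_arm(steps=[-1,1,20,0,0,0,30,-1,1,40,0,0,0,30,-1,1,50,0,0,0,30,-1,1,55,0,0,0,30,-1,1,58,0,0,0,30,-1,1,60,0,0,0,30,-1,1,61,0,0,0,30,-1,1,62,0,0,0,30,-1,1,63,0,0,0,30,-1,1,64,0,0,0,30,-1,1,64,0,0,0,30])

```text
clock: 21.3
ee_pos: [610.7, -0.1, 202.0]
orientation: [2.221, 2.221, 0.0]
contact_force: [-0.6, -0.3, -3.4]
gripper_width: 43.7
finger_force: 30.0
```

>>> step_arm(steps=[0,0,1,0,0,0,30,0,0,2,0,0,0,30,0,0,3,0,0,0,30,0,0,4,0,0,0,30,0,0,5,0,0,0,30,0,0,6,0,0,0,30,0,0,7,0,0,0,30,0,0,7,0,0,0,30])

```text
clock: 22.3
ee_pos: [610.7, -0.1, 195.1]
orientation: [2.221, 2.221, 0.0]
contact_force: [-0.1, 0.9, -1.6]
gripper_width: 43.1
finger_force: 30.0
```

>>> step_arm(steps=[0,0,1,0,0,0,30,0,0,2,0,0,0,30,0,0,3,0,0,0,30,0,0,3,0,0,0,30])

```text
clock: 22.8
ee_pos: [610.7, -0.1, 192.0]
orientation: [2.221, 2.221, 0.0]
contact_force: [1.1, -0.3, -0.5]
gripper_width: 43.2
finger_force: 30.0
```

>>> step_arm(steps=[0,0,0,0,0,0,45,0,0,0,0,0,0,55,0,0,0,0,0,0,70,0,0,0,0,0,0,80,0,0,0,0,0,0,80,0,0,-15,0,0,0,80,0,0,-50,0,0,0,80,0,0,-90,0,0,0,80,0,0,-110,0,0,0,80,0,0,-110,0,0,0,80])

```text
clock: 24.05
ee_pos: [611.4, -0.1, 304.8]
orientation: [2.219, 2.219, 0.006]
contact_force: [0.0, 0.3, -0.9]
gripper_width: 79.9
finger_force: 0.0
```

>>> step_arm(steps=[-30,0,0,0,0,0,80,-70,-10,0,0,0,0,80,-110,-20,0,0,0,0,80,-150,-40,0,0,0,0,80,-190,-60,0,0,0,0,80,-230,-80,0,0,0,0,80,-250,-100,0,0,0,0,80,-250,-100,0,0,0,0,80])

```text
clock: 25.05
ee_pos: [509.1, -251.2, 301.1]
orientation: [-2.224, -2.217, 0.001]
contact_force: [-0.2, 0.3, 0.2]
gripper_width: 80.1
finger_force: 0.0
```

```bash
python3 - <<'E'
from h import *
t=r.get_image("top");s=r.get_image("scene");C=cloud(t)
k=(abs(C[...,2]-149)<6)&(np.hypot(C[...,0]-611,C[...,1])<75); print("lid z",np.median(C[k],0).round(1))
b=mask(t,"brass").astype(bool)&(np.hypot(C[...,0]-611,C[...,1])<60)
for a,z in((215,225),(192,199)):
  q=b&(C[...,2]>a-(0 if a==215 else 4))&(C[...,2]<a+16); ys,xs=np.where(q); p=plane(t,np.c_[xs,ys],z); print("w",a,len(xs),((p.min(0)+p.max(0))/2).round(1))
st,c,m=max(comps(t,"red"),key=lambda k:k[0][4]); print(lid(t,m,149))
a=t["frame"][110:200,270:390]; d=s["frame"][150:260,270:416]
cv2.imwrite("pics/4.png",np.hstack([cv2.resize(x,(400,300),interpolation=2) for x in(a,d)])[...,::-1])
cv2.imwrite("pics/4s.png",cv2.resize(s["frame"],(640,400))[...,::-1])
E
```

```text
lid z [602.9  -7.2 149.3]
w 215 83 [607.4   3.4 225. ]
w 192 133 [608.4   2.  199. ]
(array([608.1977   ,   0.8270798], dtype=float32), [np.float32(59.92083), np.float32(99.82852)], np.float32(72.10705))
```

View pics/4.png

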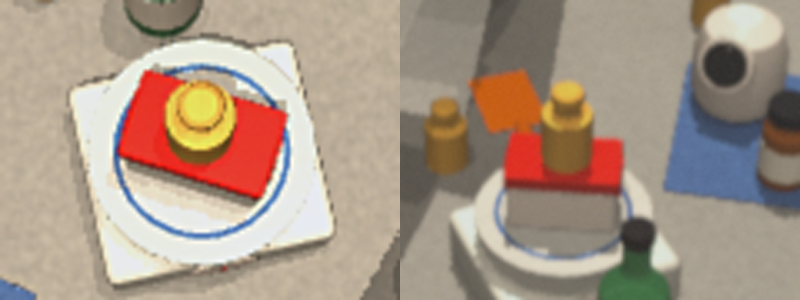

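View pics/4s.png

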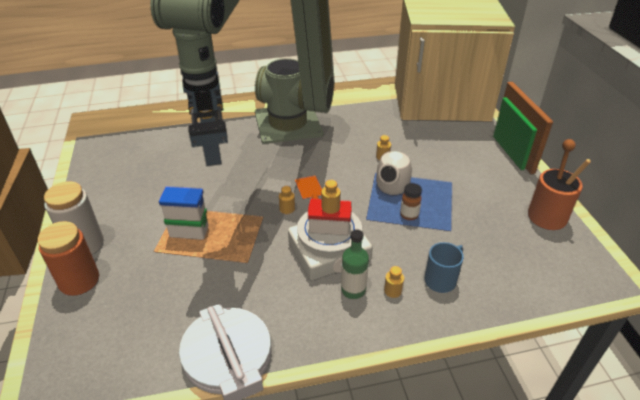

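The first picture shows the weight upright on the middle of the red lid, at (200,115) in its left half. Measured, it is within about 2 mm of the lid centre. The second shows blue on green at (184,212), the other things in place, and the arm clear.

```bash
python3 -c "
from h import *
print(r.hand_in())"
```

```text
the job is handed in; nothing more can be done
None
```

The job is done and handed in after about 25 s of arm time: blue is stacked on green, red stands on the pan and the brass weight on the red lid, each within about 2–3 mm of centre by camera, with the gripper clear.

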